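Turn a cast cover over onto the work board

ROBOT

A 6-joint arm with a two-finger parallel gripper is mounted at the origin on the work surface; the furniture and walls round the work are solid. World frame = base frame: x ahead of the robot, y to its left, z up, the work surface at z = 0. Lengths are in m, angles in rad, forces in N, time in s.
With the tool pointing down it reaches from about 0.3 to 0.825 m from the base axis. Payload 5.4 kg.
Tool frame: the origin (TCP) lies between the finger pads; the fingertips stand 11 mm ahead of it and the grasp point (between the pads) lies 8 mm behind it; z points along the fingers, x is the direction in which the jaws open and shut, and the axes are right-handed (so a half turn about z gives the same grasp; the last joint's range is limited). The gripper opens to 92 mm and grips with 3 to 60 N. Pads are 20 mm wide; open, the fingers measure 128 mm over their backs; the gripper's body (75 mm by 189 mm) begins 69 mm behind the grasp point.
Start: joints at [1.026, 0.158, 1.597, -0, 1.386, -0.21], TCP at [0.189, 0.543, 0.226] pointing down, gripper open.
Joint ranges: [-2.91, 2.91], [-0.94, 2.29], [0.18, 2.7], [-1.29, 4.43], [0.17, 2.64], [-3, 3]. Speed limits (rad/s): [2.57, 2.57, 3.14, 3.14, 3.14, 3.14].

INTERFACE

Orientations are given as a 3x3 rotation matrix whose columns are the frame's x, y, z axes.
In Python, from workcell import bot gives the robot as it stands.
- The arm moves only by the shell command python3 -m creep 'ROWS' [FORCE]. ROWS is JSON, one flat list of numbers, 7 for each row, row after row: the shift along the tool's x, y, z in mm, then the turn, a rotation vector about the tool's x, y, z in rad, then the opening, from 0 (shut) to 1 (fully open). In form: [dx, dy, dz, rx, ry, rz, grip, dx, dy, dz, rx, ry, rz, grip, ...]. A call has 1 to 10 rows; each row shifts and turns the pose as measured when the row begins, along the tool's axes as they then stand; what a row does not reach is not made up. A row lasts 1/10 s, in which the tool goes at most 50 mm and 8.59 degrees, less where a joint would pass 70% of its speed; a pose out of reach is approached as far as the arm can. A call with a gripper value outside its range is refused whole. The fingers move at their own pace and stop on an object; FORCE is the grip in N (left out, the last holds). Time passes only in rows, so rows that do not move let the fingers close. It gives the time, the measured TCP pose, the force and the opening at its end, in the units of the state.
- bot.read_state(): the state, without advancing time (a new reading comes with each control period).
- bot.read_camera(name): name is "scene" or "top"; returns a dict with "pixels" (384x512x3 uint8, red, green, blue), "camera_matrix" (3x3 intrinsics, pixels), "extrinsics" (4x4, takes a point from world to camera coordinates). Camera axes: x right, y down, z forward; pixel columns grow to the right and rows downward; lengths in m; the calibration is good to about 2 mm. A picture is of the moment at which its call begins. There is no depth.
- bot.sign_off(): hands the job in, once; it reports no verdict.
The state is a dict: "clock": time; "q": joint angles; "dq": joint speeds; "joint_efforts": joint torques, N m; "tool_pos": TCP position; "tool_rot": TCP orientation; "ft_force": force on the tool from outside, world axes, zero at the start; "wrist_torque": the same for the moment, N m; "grip_width": opening from 0.0 (shut) to 1.0 (fully open).
Only numpy, scipy, OpenCV 4.12 (cv2) and the standard library are available. Lean on these libraries where they do the work, as an engineer would, in place of code of your own. Each camera call takes 0.05 s, during which the arm holds its last target.

TASK

The square metal cover lies on the bench on its bevelled outside. It is too wide to grip, so push it up against the front of the wooden work board and keep pushing its near edge up until it tips over onto the board, flat joint face down; then slide it along the board until its edge is flush against the back stop, not sticking out past the sides of the board. Leave the carton, the roll of tape and the torch where they are.

Things in the scene. Friction and masses are not known exactly. Their poses are not given: they have to be found in the camera images.
- cover: square cast metal cover, 120 x 120 x 26 mm, about 0.45 kg, loose. Origin: centre of its bevelled outer face (88 x 88 mm), which lies on the bench at the start; own z points from there to the flat joint face with the four bolt holes (up at the start, down at the end); own x, y run parallel to its sides
- cover_mid (a point): centre of the cover, half-way through its 26 mm; axes as the cover. Own z +3 to +13 mm is the upright rim, 120 mm square; below it the edge is bevelled at 45 degrees all round, 16 mm in and 16 mm high, so a tilted fingertip can get under the rim. It starts in front of the board, up to 50 mm clear, turned up to 0.2 rad
- board: fixed wooden work board, 170 mm deep (own x), 170 mm wide (own y), deck 24 mm above the bench; origin: centre of its underside, at bench height; own x points from its front to the back stop, own z up. With the cover home, the cover's centre is at own x = +11 mm, 37 mm above the bench
- board_front (a point): middle of the top edge of the board's upright front face (the wall to tip the cover against), 24 mm above the bench, at the board's own x = -85 mm. The cover's rim spans 16 to 26 mm above the bench, so it meets the wall and stands 2 mm proud of it; pressed on with some 15 N at the near bevel the cover does not slip, at the finger or at the wall, and can be swung up and over about this edge
- board_stop (a point): middle of the foot of the back stop's front face, at deck height, at the board's own x = +71 mm; the stop is a dark strip along the whole back of the board, 18 mm higher than the deck, 14 mm thick
- small_carton_mid (a point): bystander: small brown carton, 61 x 90 x 70 mm high, loose; its centre
- masking_tape_mid (a point): bystander: roll of masking tape lying flat, 94 mm across, 25 mm high, loose; its centre
- torch_mid (a point): bystander: dark grey torch lying down, 36 x 125 x 37 mm, loose; its centre
Mind the look-alikes: they are no part of the job. Of the things shaped like the cover, the metal one is meant.

How it is judged:
By the outcome, as a careful person would: the job done as asked, in the order asked, and still so for the second after the job is handed in, with the robot touching nothing.
It also fails if it takes over 56 s, if anything falls off the work surface, if the arm or the gripper's body presses on something with over 40 N, if the wrist force passes 120 N, or if a joint passes its speed limit or range.

## Working session

There is one attempt and no reset: what is moved stays moved. The work goes in short steps, Python scripts to look and compute and a shell command to move; the robot and the scene stay as the last step left them, time stands still between calls to the robot, and variables do not carry over. Pictures are saved under pics/ and viewed, and the job is handed in when it is done.

```bash
mkdir -p pics; ls
cat > h.py <<'E'
import numpy as np, cv2
from workcell import bot
def snap(n,tag):
    c=bot.read_camera(n); cv2.imwrite(f'pics/{tag}.png',c['pixels'][:,:,::-1]); 
    np.savez(f'pics/{tag}.npz',K=c['camera_matrix'],T=c['extrinsics']); return c
def ray(K,T,u,v,z):
    K=np.array(K);T=np.array(T);R=T[:3,:3];t=T[:3,3]
    d=R.T@np.linalg.inv(K)@np.array([u,v,1.]);o=-R.T@t
    return o+d*(z-o[2])/d[2]
def proj(K,T,p):
    K=np.array(K);T=np.array(T);q=K@(T[:3,:3]@np.array(p)+T[:3,3]);return q[:2]/q[2]
E
python3 - <<'E'
from h import *
snap('scene','s0');snap('top','t0')
s=bot.read_state();print({k:np.round(v,3).tolist() for k,v in s.items()})
E
```

```text
pics
{'clock': 0.1, 'q': [1.026, 0.159, 1.598, 0.0, 1.386, -0.21], 'dq': [-0.001, -0.001, -0.004, -0.002, -0.0, -0.0], 'joint_efforts': [0.0, -38.65, -32.296, 0.07, 0.034, -0.0], 'tool_pos': [0.189, 0.543, 0.225], 'tool_rot': [[0.329, 0.944, -0.001], [0.944, -0.329, -0.001], [-0.002, -0.0, -1.0]], 'ft_force': [0.212, -0.353, 0.598], 'wrist_torque': [-0.039, -0.071, -0.006], 'grip_width': 1.006}
```

View pics/s0.png

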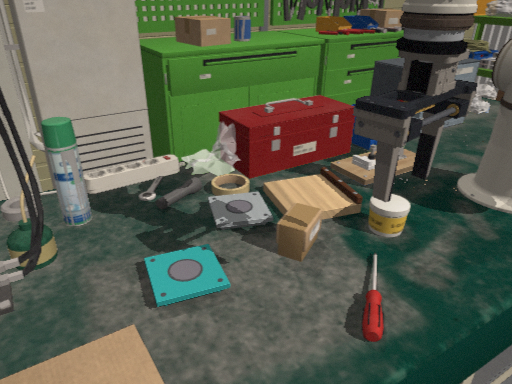

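View pics/t0.png

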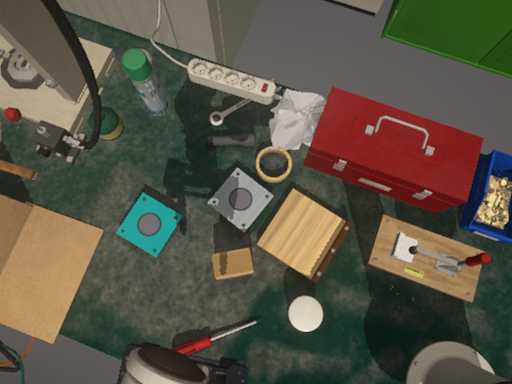

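The top view shows the metal cover near (240,198). The board is near (303,232) with its dark stop at the lower right. The tape is at (273,164), the torch at (232,140), and the carton at (233,263). I'll zoom in to get the corners.

Run:
```python
from h import *
im=cv2.imread('pics/t0.png')[120:300,190:370]
cv2.imwrite('pics/t0z.png',cv2.resize(im,None,fx=3.3,fy=3.3,interpolation=cv2.INTER_CUBIC))
im=cv2.imread('pics/s0.png')[150:270,190:370]
cv2.imwrite('pics/s0z.png',cv2.resize(im,None,fx=4,fy=4,interpolation=cv2.INTER_CUBIC))
```

```text
(no output)
```

View pics/t0z.png

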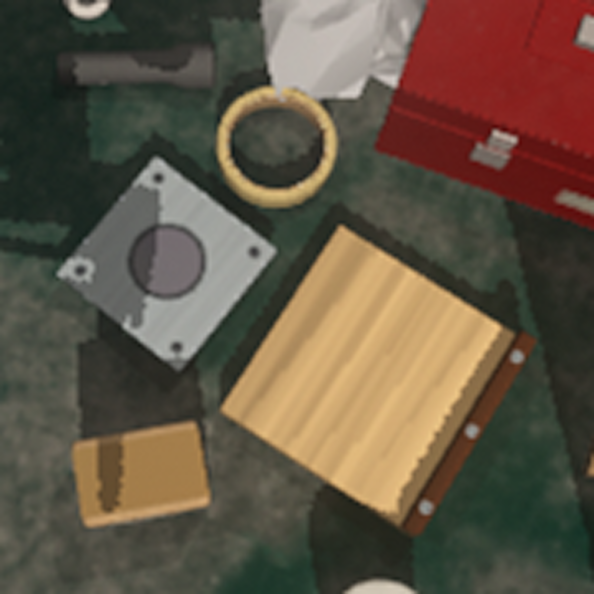

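View pics/s0z.png

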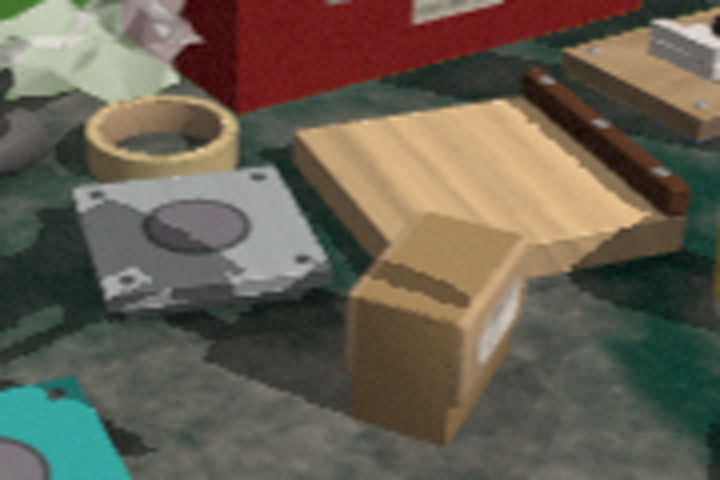

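Run:
```python
from h import *
d=np.load('pics/t0.npz');K,T=d['K'],d['T']
f=lambda p,z:ray(K,T,190+(p[0]+.5)/3.3-.5,120+(p[1]+.5)/3.3-.5,z)
C=[f(p,.026) for p in [(155,156),(276,250),(180,372),(57,272)]]
print('cover',np.round(C,4).tolist(),[round(float(np.linalg.norm(C[i]-C[i-1])),4) for i in range(4)])
c=np.mean(C,0);print('c',c)
F=[f((341,226),.024),f((221,410),.024)];B=[f((537,342),.042),f((413,535),.042)]
print('board',np.round(F,4).tolist(),np.round(B,4).tolist(),np.linalg.norm(F[0]-F[1]),np.linalg.norm(B[0]-B[1]),np.linalg.norm((F[0]-B[0])[:2]))
m=np.mean(F,0);b=np.mean(B,0);x=(b-m)[:2];x/=np.linalg.norm(x);y=np.array([-x[1],x[0]])
print('board x',x,np.degrees(np.arctan2(x[1],x[0])),'front mid',m)
# cover orientation
for i in range(4):
    e=(C[(i+1)%4]-C[i])[:2];print('edge',np.degrees(np.arctan2(e[1],e[0])))
for n,p in zip('cover',[c]): print('cover in board front frame',(c-m)[:2]@x,(c-m)[:2]@y)
for n,p,z in [('tape',(278,147),.025),('cartonTL',(74,445),.07),('cartonTR',(195,425),.07),('cartonBR',(209,500),.07),('cartonBL',(87,527),.07),('torchL',(60,68),.02),('torchR',(213,66),.02)]:
    q=f(p,z);print(n,q,(q-m)[:2]@x,(q-m)[:2]@y)
print('cam',-T[:3,:3].T@T[:3,3])
```

```text
cover [[0.602, 0.4094, 0.026], [0.5134, 0.3296, 0.026], [0.4325, 0.4162, 0.026], [0.5227, 0.4967, 0.026]] [0.1179, 0.1193, 0.1185, 0.1209]
c [0.51762931 0.41296256 0.026     ]
board [[0.5246, 0.2769, 0.024], [0.4, 0.3905, 0.024]] [[0.4108, 0.1534, 0.042], [0.2889, 0.2705, 0.042]] 0.16858037913515275 0.16902371361615703 0.16795623291651687
board x [-0.6781481  -0.73492527] -132.69909837569102 front mid [0.46228756 0.33371566 0.024     ]
edge -137.98693966264906
edge 133.03656126917085
edge 41.76141728355439
edge -47.70596139346764
cover in board front frame -0.09577044761372866 -0.013069089442271876
tape [0.59446342 0.31390557 0.025     ] -0.07507587013978291 0.11057355185594327
cartonTL [0.387196   0.49763322 0.07      ] -0.06954395865854467 -0.16634707506598545
cartonTR [0.38764969 0.41167534 0.07      ] -0.006679012492921709 -0.10772147262174679
cartonBR [0.33489822 0.41018408 0.07      ] 0.030190268788269803 -0.1454785609077952
cartonBL [0.33003362 0.49635191 0.07      ] -0.02983772789905103 -0.20748823649648598
torchL [0.68810653 0.47292633 0.02      ] -0.25544814443794955 0.07155460425854057
torchR [0.67056595 0.35275547 0.02      ] -0.15523643181831032 0.1401572376220669
cam [0.30279686 0.41959588 0.95448456]
```

The cover's near edge faces away from the robot. It is 31 mm clear of the board, 5° off square and 13 mm off centre, and its measured sides (118–121 mm) match the given size. I'll turn the tool so its x axis lies along the board's y, then work in board coordinates.

```bash
cat >> h.py <<'E'
M=np.array([.46229,.33372,0.]); BX=np.array([-.67815,-.73493,0]); BX/=np.linalg.norm(BX); BY=np.array([-BX[1],BX[0],0]); BZ=np.array([0,0,1.])
W=np.stack([BX,BY,BZ],1)   # board-front frame at bench height
from scipy.spatial.transform import Rotation as Rn
def where():
    s=bot.read_state();p=np.array(s['tool_pos']);R=np.array(s['tool_rot'])
    tip=p+R[:,2]*.011
    g=lambda v:np.round(W.T@v*1000,1).tolist()
    print('t',round(s['clock'],2),'tip(board mm)',g(tip-M),'z axis',np.round(W.T@R[:,2],3).tolist(),'x axis',np.round(W.T@R[:,0],3).tolist(),'F(board)',np.round(W.T@np.array(s['ft_force']),1).tolist(),'q',np.round(s['q'],2).tolist(),'g',round(s['grip_width'],2))
    return p,R,tip
def goto(tipmm,tilt):
    p,R,tip=where()
    t=np.radians(tilt)   # tilt>0: fingers point forward (+board x)
    z=W@np.array([np.sin(t),0,-np.cos(t)]);x=BY;y=np.cross(z,x);G=np.stack([x,y,z],1)
    rv=Rn.from_matrix(R.T@G).as_rotvec()
    tgt=M+W@(np.array(tipmm)/1000)-z*.011
    print('shift',np.round(R.T@(tgt-p)*1000,1).tolist(),'turn',np.round(rv,3).tolist(),'shift after turn axes',np.round(G.T@(tgt-p)*1000,1).tolist())
E
python3 -m creep '[0,0,0,0,0,0.15,0.5, 0,0,0,0,0,0.15,0.5, 0,0,0,0,0,0.15,0.5, 0,0,0,0,0,0.15,0.5, 0,0,0,0,0,0.15,0.5, 0,0,0,0,0,0.15,0.5, 0,0,0,0,0,0.15,0.5, 0,0,0,0,0,0.15,0.5, 0,0,0,0,0,0.15,0.5, 0,0,0,0,0,0.15,0.5]' 
python3 -c "
from h import *
goto([-190,-16,150],0)"
```

```text
clock: 1.1
tool_pos: [0.1867, 0.5393, 0.2186]
tool_rot: [[0.964, -0.267, -0.007], [-0.267, -0.964, -0.011], [-0.004, 0.013, -1.0]]
ft_force: [0.1, 0.3, -0.2]
grip_width: 0.498
t 1.1 tip(board mm) [35.9, -342.0, 207.6] z axis [0.013, 0.003, -1.0] x axis [-0.457, 0.889, -0.004] F(board) [-0.3, -0.1, -0.2] q [1.03, 0.16, 1.61, -0.0, 1.39, 1.3] g 0.5
shift [393.4, -52.4, 55.6] turn [0.013, 0.0, 0.475] shift after turn axes [326.0, -225.8, 57.6]
```

```bash
python3 -m creep '[0,0,0,0,0,0.15,0.5, 0,0,0,0,0,0.15,0.5, 0,0,0,0,0,0.15,0.5, 30,-20,0,0,0,0.02,0.5, 40,-27,0,0,0,0,0.5, 40,-27,0,0,0,0,0.5, 40,-27,0,0,0,0,0.5, 40,-27,0,0,0,0,0.5, 40,-27,0,0,0,0,0.5, 30,-20,0,0,0,0,0.5]' 
python3 -c "
from h import *
goto([-190,-16,100],0)"
```

```text
clock: 2.1
tool_pos: [0.5002, 0.4909, 0.2098]
tool_rot: [[0.741, -0.671, -0.015], [-0.671, -0.741, -0.018], [0.001, 0.023, -1.0]]
ft_force: [-0.0, 0.7, 0.1]
grip_width: 0.502
t 2.1 tip(board mm) [-141.0, -78.7, 198.8] z axis [0.023, 0.001, -1.0] x axis [-0.01, 1.0, 0.001] F(board) [-0.5, -0.5, 0.1] q [0.61, 0.51, 1.19, -0.01, 1.47, 1.34] g 0.5
shift [63.1, -50.5, 97.7] turn [0.023, -0.001, 0.01] shift after turn axes [62.7, -48.8, 98.8]
```

```bash
python3 -m creep '[22,-17,5,0.02,0,0.01,0.5, 22,-17,10,0,0,0,0.5, 15,-14,20,0,0,0,0.5, 0,0,30,0,0,0,0.5, 0,0,25,0,0,0,0.5, 0,0,0,0,0,0,0.5]' 
python3 -c "
from h import *
goto([-190,-16,5],20)
snap('scene','s1')"
```

```text
clock: 2.7
tool_pos: [0.5849, 0.4805, 0.1116]
tool_rot: [[0.729, -0.685, -0.004], [-0.685, -0.729, -0.005], [0.001, 0.006, -1.0]]
ft_force: [-0.7, -0.3, -0.3]
grip_width: 0.5
t 2.7 tip(board mm) [-190.9, -9.5, 100.6] z axis [0.006, 0.001, -1.0] x axis [0.009, 1.0, 0.001] F(board) [0.7, -0.4, -0.3] q [0.53, 0.72, 1.08, -0.0, 1.35, 1.28] g 0.5
shift [-6.6, -3.3, 96.2] turn [-0.343, 0.001, -0.009] shift after turn axes [-6.5, -35.5, 89.5]
```

View pics/s1.png

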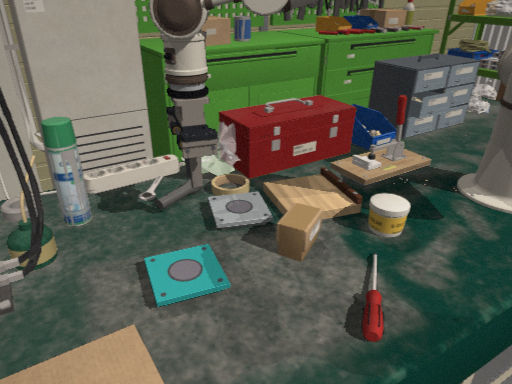

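The gripper is outside the near edge, with its fingers around (200,195) in the scene view. The torch is behind it. I'll tilt to about 30° and test the reach while lowering.

```bash
python3 -m creep '[-3,0,0,-0.13,0,0,0.5, -3,0,0,-0.13,0,-0.01,0.5, 0,-3,5,-0.13,0,0,0.5, 0,-5,15,-0.13,0,0,0.5, 0,-10,15,0,0,0,0.5, 0,0,0,0,0,0,0.5]' 
python3 -c "
from h import *
goto([-180,-18,4],30)"
```

```text
clock: 3.35
tool_pos: [0.5803, 0.4865, 0.0803]
tool_rot: [[0.737, -0.599, -0.313], [-0.676, -0.654, -0.34], [-0.001, 0.462, -0.887]]
ft_force: [0.2, 0.5, 0.1]
grip_width: 0.499
t 3.35 tip(board mm) [-187.2, -16.9, 70.5] z axis [0.462, 0.001, -0.887] x axis [-0.003, 1.0, -0.001] F(board) [-0.6, -0.2, 0.1] q [0.58, 1.31, 0.25, -0.13, 2.05, 1.3] g 0.5
shift [-1.1, -24.8, 62.3] turn [-0.043, -0.001, 0.003] shift after turn axes [-1.1, -27.5, 61.2]
```

That is close to the elbow limit (q3 0.25, limit 0.18). I'll do the approach push nearly upright and tilt once the cover is at the wall.

```bash
python3 -m creep '[0,0,0,0.13,0,0,0.5, 0,0,0,0.13,0,0,0.5, 0,0,0,0.13,0,0,0.5, 0,0,0,0,0,0,0.5]' 
python3 -c "
from h import *
goto([-175,-18,6],6)"
```

```text
clock: 3.75
tool_pos: [0.576, 0.4839, 0.0749]
tool_rot: [[0.738, -0.668, -0.097], [-0.675, -0.731, -0.101], [-0.003, 0.14, -0.99]]
ft_force: [-0.7, -1.0, -0.3]
grip_width: 0.504
t 3.75 tip(board mm) [-185.9, -18.3, 64.0] z axis [0.14, -0.003, -0.99] x axis [-0.004, 1.0, -0.003] F(board) [1.2, 0.2, -0.3] q [0.55, 0.86, 0.94, -0.04, 1.47, 1.3] g 0.5
shift [0.4, 3.1, 59.0] turn [0.036, 0.003, 0.004] shift after turn axes [0.2, 5.2, 58.8]
```

```bash
python3 -m creep '[0,-1,25,0,0,0,0.5, 0,0,20,0,0,0,0.5, 0,0,8,0,0,0,0.5, 0,0,0,0,0,0,0.5]' 
python3 -c "
from h import *
goto([-160,-18,6],8)"
```

```text
clock: 4.15
tool_pos: [0.5751, 0.4813, 0.0381]
tool_rot: [[0.737, -0.671, -0.082], [-0.676, -0.731, -0.092], [0.002, 0.124, -0.992]]
ft_force: [-1.0, -0.1, -1.2]
grip_width: 0.497
t 4.15 tip(board mm) [-183.6, -17.1, 27.2] z axis [0.124, 0.002, -0.992] x axis [-0.003, 1.0, 0.002] F(board) [0.7, -0.6, -1.2] q [0.55, 0.88, 0.99, -0.04, 1.39, 1.3] g 0.5
shift [-0.9, 20.6, 24.0] turn [-0.015, -0.002, 0.003] shift after turn axes [-0.8, 20.3, 24.3]
```

```bash
python3 -m creep '[0,-1,13,0,0,0,0.5, 0,0,9,0,0,0,0.5, 0,0,0,0,0,0,0.5]' 
python3 -c "
from h import *
goto([-160,-18,7],8)"
```

```text
clock: 4.45
tool_pos: [0.5772, 0.4821, 0.0198]
tool_rot: [[0.737, -0.672, -0.076], [-0.676, -0.732, -0.088], [0.004, 0.116, -0.993]]
ft_force: [-0.9, -0.1, 0.2]
grip_width: 0.503
t 4.45 tip(board mm) [-185.7, -16.2, 8.9] z axis [0.116, 0.004, -0.993] x axis [-0.003, 1.0, 0.004] F(board) [0.6, -0.6, 0.2] q [0.55, 0.9, 1.0, -0.04, 1.36, 1.3] g 0.5
shift [-1.9, 25.0, 4.8] turn [-0.023, -0.004, 0.002] shift after turn axes [-1.8, 24.9, 5.4]
```

```bash
python3 -m creep '[0,10,1.5,0,0,0,0.5, 0,10,1.2,0,0,0,0.5, 0,8,1,0,0,0,0.5, 0,8,1,0,0,0,0.5]' 
python3 -c "
from h import *
goto([-130,-18,8],8)"
python3 -m creep '[0,8,1,0,0,0,0.5, 0,8,1,0,0,0,0.5, 0,8,1,0,0,0,0.5]' 
python3 -c "
from h import *
goto([-130,-18,8],8)"
```

```text
clock: 4.85
tool_pos: [0.5536, 0.4567, 0.0195]
tool_rot: [[0.737, -0.672, -0.073], [-0.676, -0.732, -0.085], [0.004, 0.112, -0.994]]
ft_force: [0.5, 0.6, -0.7]
grip_width: 0.497
t 4.85 tip(board mm) [-151.0, -16.2, 8.5] z axis [0.112, 0.004, -0.994] x axis [-0.003, 1.0, 0.004] F(board) [-0.8, -0.1, -0.7] q [0.54, 0.8, 1.15, -0.04, 1.3, 1.29] g 0.5
shift [-1.8, 20.5, 2.9] turn [-0.028, -0.004, 0.002] shift after turn axes [-1.7, 20.5, 3.4]
clock: 5.15
tool_pos: [0.5396, 0.4418, 0.0203]
tool_rot: [[0.737, -0.673, -0.065], [-0.676, -0.733, -0.077], [0.004, 0.1, -0.995]]
ft_force: [12.5, 16.4, -1.9]
grip_width: 0.5
t 5.15 tip(board mm) [-130.8, -16.4, 9.4] z axis [0.1, 0.004, -0.995] x axis [-0.003, 1.0, 0.004] F(board) [-20.6, -1.9, -1.9] q [0.53, 0.75, 1.24, -0.04, 1.25, 1.28] g 0.5
shift [-1.6, 0.2, 1.4] turn [-0.039, -0.004, 0.002] shift after turn axes [-1.6, 0.1, 1.4]
```

```bash
python3 -m creep '[0,-10,0,0,0,0,0.5, 0,-12,0,0,0,0,0.5, 0,-5,0,0,0,0,0.5]' 
python3 -c "
from h import *
goto([-150,-18,6],33)
snap('scene','s2');snap('top','t2')
a=cv2.imread('pics/s2.png')[150:270,150:330];b=cv2.imread('pics/t2.png')[140:260,190:370]
r=lambda i:cv2.resize(i,None,fx=3.3,fy=2.5*0+3.3,interpolation=cv2.INTER_CUBIC)
cv2.imwrite('pics/c2.png',np.vstack([r(a),r(b)])[:,:594][:600*1] if 0 else cv2.resize(np.vstack([r(a),r(b)]),None,fx=.75,fy=.75))"
```

```text
clock: 5.45
tool_pos: [0.5593, 0.4629, 0.0197]
tool_rot: [[0.736, -0.674, -0.062], [-0.676, -0.733, -0.074], [0.005, 0.096, -0.995]]
ft_force: [0.0, -0.3, 0.3]
grip_width: 0.499
t 5.45 tip(board mm) [-159.7, -16.3, 8.7] z axis [0.096, 0.005, -0.995] x axis [-0.002, 1.0, 0.005] F(board) [0.2, 0.2, 0.3] q [0.54, 0.81, 1.13, -0.03, 1.29, 1.29] g 0.5
shift [-1.7, 4.3, 4.9] turn [-0.479, -0.005, 0.001] shift after turn axes [-1.6, 1.5, 6.3]
```

View pics/c2.png

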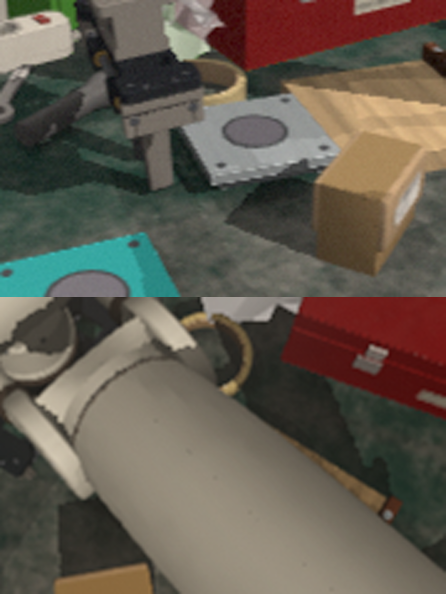

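The cover is square against the wall, with the fingers behind its near edge. Torch and tape are clear. Next I'll tilt in place, keeping the tip at about 8–9 mm.

```bash
python3 -m creep '[0,-4,-3,-0.12,0,0,0.5, 0,-3,-3,-0.12,0,0,0.5, 0,-3,-1,-0.12,0,0,0.5, 0,-3,-1,-0.12,0,0,0.5, 0,0,0,0,0,0,0.5]' 
python3 -c "
from h import *
goto([-146,-17,8],33)"
```

```text
clock: 6.05
tool_pos: [0.5624, 0.4672, 0.0148]
tool_rot: [[0.737, -0.573, -0.36], [-0.676, -0.623, -0.393], [0.001, 0.533, -0.846]]
ft_force: [-0.3, -0.7, -1.4]
grip_width: 0.499
t 6.05 tip(board mm) [-160.2, -17.0, 5.5] z axis [0.533, 0.002, -0.846] x axis [-0.003, 1.0, 0.001] F(board) [0.7, 0.3, -1.4] q [0.58, 1.35, 0.33, -0.14, 2.01, 1.3] g 0.5
shift [-0.0, 13.1, 5.4] turn [-0.014, -0.002, 0.002] shift after turn axes [-0.0, 13.1, 5.6]
```

```bash
python3 -m creep '[0,9,4,0,0,0,0.5, 0,9,5,0,0,0,0.5, 0,9,5,0,0,0,0.5, 0,0,0,0,0,0,0.5]' 
python3 -c "
from h import *
goto([-126,-17,7],33)"
```

```text
clock: 6.45
tool_pos: [0.5408, 0.4438, 0.0177]
tool_rot: [[0.737, -0.576, -0.354], [-0.676, -0.627, -0.387], [0.001, 0.524, -0.852]]
ft_force: [0.4, 1.1, -1.8]
grip_width: 0.496
t 6.45 tip(board mm) [-128.4, -16.9, 8.4] z axis [0.524, 0.003, -0.852] x axis [-0.003, 1.0, 0.001] F(board) [-1.1, -0.5, -1.8] q [0.57, 1.18, 0.61, -0.14, 1.88, 1.31] g 0.5
shift [-0.1, 1.1, 2.4] turn [-0.024, -0.003, 0.002] shift after turn axes [-0.0, 1.0, 2.5]
```

```bash
python3 -m creep '[0,5,3,0,0,0,0.5, 0,5,3,0,0,0,0.5]' 
python3 -c "
from h import *
where()"
```

```text
clock: 6.65
tool_pos: [0.5403, 0.4433, 0.0209]
tool_rot: [[0.739, -0.589, -0.328], [-0.674, -0.643, -0.363], [0.003, 0.489, -0.872]]
ft_force: [14.0, 16.0, -2.8]
grip_width: 0.497
t 6.65 tip(board mm) [-128.0, -16.9, 11.3] z axis [0.489, 0.005, -0.872] x axis [-0.006, 1.0, 0.003] F(board) [-21.2, -0.5, -2.8] q [0.57, 1.13, 0.68, -0.13, 1.82, 1.31] g 0.5
```

```bash
python3 -m creep '[0,6.5,-3.5,0,0,0,0.5, 0,6.5,-3.5,0.01,0,0,0.5, 0,6.5,-3.5,0.02,0,0,0.5]' 
python3 -c "
from h import *
where()"
```

```text
clock: 6.95
tool_pos: [0.5394, 0.4424, 0.0452]
tool_rot: [[0.741, -0.61, -0.282], [-0.672, -0.669, -0.318], [0.005, 0.425, -0.905]]
ft_force: [5.8, 8.0, -0.7]
grip_width: 0.497
t 6.95 tip(board mm) [-127.5, -17.0, 35.3] z axis [0.425, 0.008, -0.905] x axis [-0.008, 1.0, 0.005] F(board) [-9.8, -1.2, -0.7] q [0.57, 1.02, 0.8, -0.12, 1.75, 1.31] g 0.5
```

```bash
cat >> h.py <<'E'
def look(tag):
    snap('scene',tag);a=cv2.imread(f'pics/{tag}.png')[110:280,140:360]
    cv2.imwrite(f'pics/{tag}z.png',cv2.resize(a,None,fx=3.5,fy=3.5,interpolation=cv2.INTER_CUBIC))
E
python3 -c "
from h import *
look('s3')"
```

```text
(no output)
```

View pics/s3z.png

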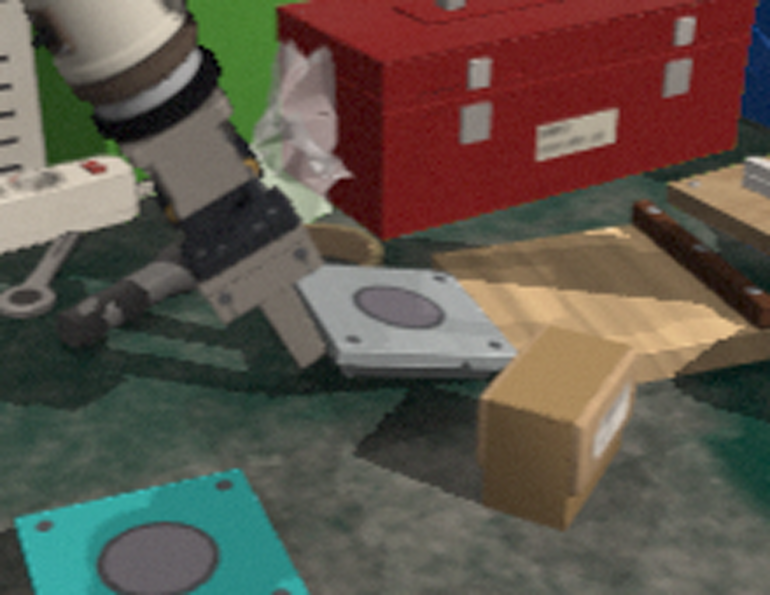

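The cover is rising about the wall edge, now at roughly 12°, with the fingers under its near rim. I'll continue along the arc.

```bash
python3 -m creep '[0,9,-4.5,0.01,0,0,0.5, 0,9,-5,0.01,0,0,0.5, 0,8.5,-5.5,0.01,0,0,0.5]' 
python3 -c "
from h import *
where();look('s4')"
```

```text
clock: 7.3
tool_pos: [0.5319, 0.4341, 0.0786]
tool_rot: [[0.741, -0.627, -0.241], [-0.671, -0.687, -0.279], [0.009, 0.368, -0.93]]
ft_force: [0.5, -0.5, -1.1]
grip_width: 0.496
t 7.3 tip(board mm) [-116.9, -16.7, 68.4] z axis [0.368, 0.012, -0.93] x axis [-0.009, 1.0, 0.009] F(board) [0.0, 0.7, -1.1] q [0.56, 0.89, 0.93, -0.11, 1.68, 1.3] g 0.5
```

View pics/s4z.png

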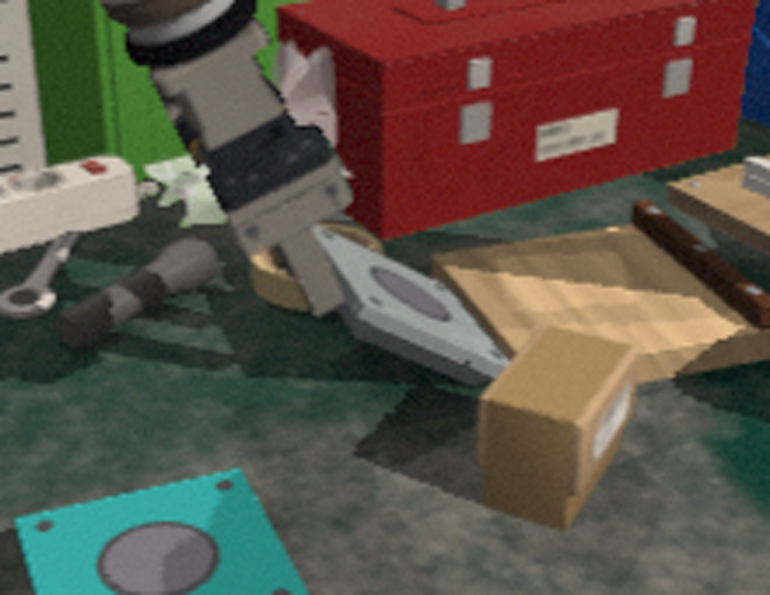

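```bash
python3 -m creep '[0,12,-2,0,0,0,0.5, 0,11,-3,0.01,0,0,0.5]' 
python3 -c "
from h import *
where();look('s5')"
```

```text
clock: 7.55
tool_pos: [0.518, 0.4188, 0.0953]
tool_rot: [[0.741, -0.63, -0.233], [-0.672, -0.69, -0.27], [0.01, 0.357, -0.934]]
ft_force: [-0.2, -0.4, 1.1]
grip_width: 0.5
t 7.55 tip(board mm) [-96.3, -16.6, 85.0] z axis [0.356, 0.012, -0.934] x axis [-0.009, 1.0, 0.01] F(board) [0.4, 0.1, 1.1] q [0.55, 0.8, 1.03, -0.11, 1.66, 1.3] g 0.5
```

View pics/s5z.png

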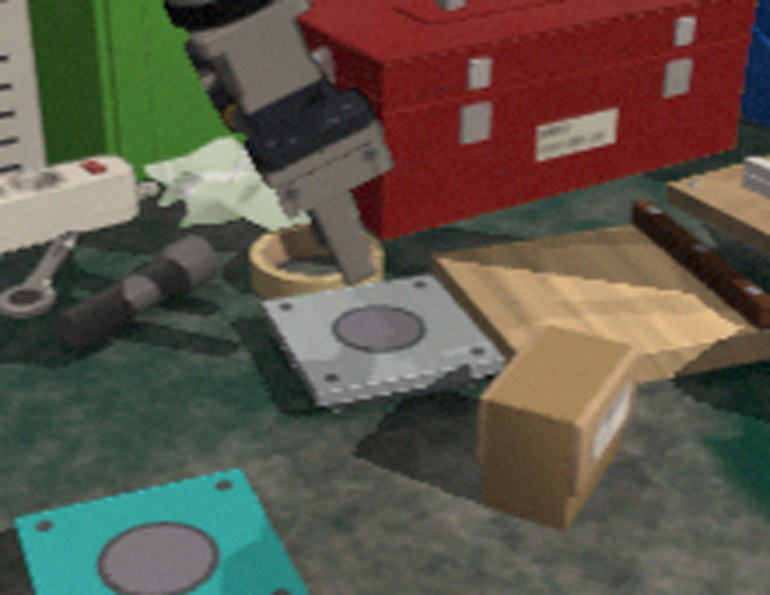

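At about 30° the squeeze against the wall was lost. I let the tool's tilt fall behind the cover's swing, so the contact force turned away from the pivot. The cover dropped back flat in front of the board and nothing else moved. I'll go again, this time turning the tool rigidly with the cover and keeping a steady bias toward the pivot. First I'll back out.

```bash
python3 -m creep '[0,-20,-10,0,0,0,0.5, 0,-25,-10,-0.03,0,0,0.5, 0,-25,-8,-0.05,0,0,0.5, 0,0,0,0,0,0,0.5]' 
python3 -c "
from h import *
goto([-165,-17,8],33);snap('top','t6');snap('scene','s6')
d=np.load('pics/s0.npz');K,T=d['K'],d['T']
im=cv2.imread('pics/s6.png')
for z in (26,):
  for x,y in [(0,43),(0,-77),(-120,-77),(-120,43)]:
    print(x,y,proj(K,T,M+W@(np.array([x,y,z])/1000)))
a=im[150:270,190:370];cv2.imwrite('pics/s6z.png',cv2.resize(a,None,fx=4,fy=4,interpolation=cv2.INTER_CUBIC))"
```

```text
clock: 8.0
tool_pos: [0.5652, 0.4711, 0.0934]
tool_rot: [[0.74, -0.609, -0.286], [-0.673, -0.664, -0.326], [0.008, 0.434, -0.901]]
ft_force: [-0.7, -1.0, -1.5]
grip_width: 0.497
t 8.0 tip(board mm) [-166.0, -17.5, 83.5] z axis [0.434, 0.01, -0.901] x axis [-0.007, 1.0, 0.008] F(board) [1.2, 0.1, -1.5] q [0.58, 1.12, 0.53, -0.12, 1.92, 1.3] g 0.5
shift [-0.1, -33.3, 68.5] turn [-0.127, -0.011, 0.002] shift after turn axes [0.6, -41.7, 63.7]
0 43 [270.16651264 188.02000156]
0 -77 [291.02479412 212.72015689]
-120 -77 [237.01002729 222.17845335]
-120 43 [221.3310966  195.52798024]
```

View pics/s6z.png

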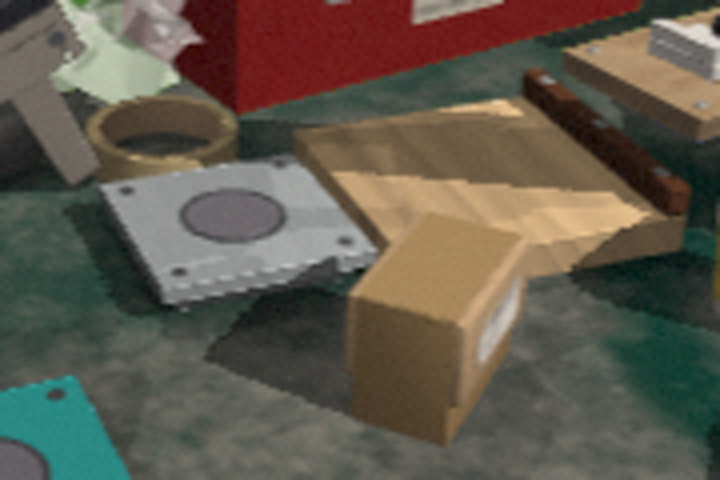

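The cover lies flat and square. Its near corners in the full image are at (215,196) and (232,226), so it sits about 12 mm off the wall. I'll lower behind it again.

```bash
python3 -m creep '[0,-15,24,0,0,0,0.5, 0,-15,24,-0.03,0,0,0.5, 0,-5,12,-0.05,0,0,0.5, 0,0,0,-0.03,0,0,0.5]' 
python3 -c "
from h import *
goto([-158,-17,9],34)"
```

```text
clock: 8.5
tool_pos: [0.5694, 0.4727, 0.0407]
tool_rot: [[0.738, -0.58, -0.344], [-0.674, -0.626, -0.392], [0.012, 0.521, -0.853]]
ft_force: [0.5, -0.1, -0.5]
grip_width: 0.502
t 8.5 tip(board mm) [-169.1, -15.4, 31.3] z axis [0.521, 0.013, -0.853] x axis [-0.005, 1.0, 0.012] F(board) [-0.3, 0.5, -0.5] q [0.59, 1.35, 0.27, -0.15, 2.05, 1.3] g 0.5
shift [-1.8, -2.6, 24.8] turn [-0.045, -0.013, -0.002] shift after turn axes [-1.5, -3.7, 24.7]
```

```bash
python3 -m creep '[-1,-2,10,0,0,0,0.5, -1,0,10,0,-0.012,0,0.5, 0,0,5,-0.03,0,0,0.5, 0,0,0,0,0,0,0.5]' 
python3 -c "
from h import *
goto([-142,-17,9],34)"
```

```text
clock: 8.9
tool_pos: [0.5591, 0.4636, 0.0248]
tool_rot: [[0.733, -0.57, -0.37], [-0.68, -0.614, -0.402], [0.002, 0.547, -0.837]]
ft_force: [0.3, 0.9, -0.6]
grip_width: 0.498
t 8.9 tip(board mm) [-155.1, -16.9, 15.6] z axis [0.547, 0.0, -0.837] x axis [0.002, 1.0, 0.002] F(board) [-0.9, -0.3, -0.6] q [0.58, 1.34, 0.33, -0.15, 2.03, 1.3] g 0.5
shift [-0.1, 7.2, 12.7] turn [-0.015, -0.0, -0.003] shift after turn axes [-0.1, 7.0, 12.8]
```

```bash
python3 -m creep '[0,-4,7,0,0,0,0.5, 0,-1,3,0,0,0,0.5, 0,7,4.5,0,0,0,0.5, 0,7,4.5,0,0,0,0.5]' 
python3 -c "
from h import *
goto([-127,-17,8],34)"
```

```text
clock: 9.3
tool_pos: [0.5486, 0.451, 0.0188]
tool_rot: [[0.733, -0.575, -0.363], [-0.68, -0.617, -0.397], [0.004, 0.537, -0.843]]
ft_force: [1.0, 0.7, -2.2]
grip_width: 0.5
t 9.3 tip(board mm) [-138.8, -16.1, 9.5] z axis [0.537, 0.002, -0.843] x axis [0.002, 1.0, 0.004] F(board) [-1.2, 0.3, -2.2] q [0.58, 1.25, 0.5, -0.14, 1.94, 1.31] g 0.5
shift [-0.9, 8.8, 7.6] turn [-0.026, -0.002, -0.004] shift after turn axes [-0.9, 8.6, 7.9]
```

```bash
python3 -m creep '[0,6,4.5,0,0,0,0.5, 0,6,4.5,-0.02,0,0,0.5, 0,5,3.5,-0.02,0,0,0.5]' 
python3 -c "
from h import *
goto([-127,-17,8],34)"
```

```text
clock: 9.6
tool_pos: [0.541, 0.4443, 0.0206]
tool_rot: [[0.736, -0.573, -0.36], [-0.677, -0.62, -0.397], [0.004, 0.536, -0.844]]
ft_force: [17.3, 17.8, -3.4]
grip_width: 0.499
t 9.6 tip(board mm) [-128.8, -17.1, 11.3] z axis [0.536, 0.004, -0.844] x axis [-0.002, 1.0, 0.004] F(board) [-24.8, 0.7, -3.4] q [0.58, 1.2, 0.58, -0.15, 1.91, 1.31] g 0.5
shift [0.1, -0.6, 3.8] turn [-0.027, -0.004, -0.001] shift after turn axes [0.1, -0.7, 3.8]
```

```bash
python3 -m creep '[0,7,-2,0.03,0,0,0.5, 0,7,-2,0.04,0,0,0.5, 0,7,-2,0.04,0,0,0.5]' 
python3 -c "
from h import *
where()"
```

```text
clock: 9.9
tool_pos: [0.5406, 0.444, 0.0387]
tool_rot: [[0.739, -0.621, -0.261], [-0.673, -0.677, -0.297], [0.008, 0.395, -0.918]]
ft_force: [8.4, 10.1, -0.6]
grip_width: 0.499
t 9.9 tip(board mm) [-129.8, -17.1, 28.6] z axis [0.395, 0.01, -0.918] x axis [-0.006, 1.0, 0.008] F(board) [-13.1, -0.6, -0.6] q [0.57, 1.0, 0.84, -0.11, 1.7, 1.31] g 0.5
```

```bash
python3 -m creep '[0,8,-1.8,0.035,0,0,0.5, 0,8,-1.8,0.035,0,0,0.5, 0,8,-1.8,0.035,0,0,0.5]' 
python3 -c "
from h import *
where()"
```

```text
clock: 10.2
tool_pos: [0.5374, 0.4405, 0.0621]
tool_rot: [[0.74, -0.654, -0.156], [-0.672, -0.716, -0.19], [0.012, 0.245, -0.969]]
ft_force: [7.6, 10.2, 1.2]
grip_width: 0.499
t 10.2 tip(board mm) [-126.7, -17.0, 51.4] z axis [0.245, 0.014, -0.969] x axis [-0.008, 1.0, 0.012] F(board) [-12.6, -1.3, 1.2] q [0.55, 0.81, 1.06, -0.08, 1.5, 1.3] g 0.5
```

```bash
python3 -m creep '[0,8.5,-1.5,0.035,0,0,0.5, 0,8.5,-1.5,0.035,0,0,0.5, 0,8.5,-1.5,0.035,0,0,0.5]' 
python3 -c "
from h import *
where()"
```

```text
clock: 10.5
tool_pos: [0.5315, 0.4339, 0.0843]
tool_rot: [[0.74, -0.671, -0.049], [-0.672, -0.736, -0.08], [0.017, 0.092, -0.996]]
ft_force: [5.6, 8.4, 2.3]
grip_width: 0.501
t 10.5 tip(board mm) [-119.6, -16.9, 73.3] z axis [0.092, 0.018, -0.996] x axis [-0.008, 1.0, 0.017] F(board) [-10.0, -1.6, 2.3] q [0.53, 0.63, 1.27, -0.05, 1.32, 1.28] g 0.5
```

```bash
python3 -m creep '[0,8.5,-1.2,0.035,0,0,0.5, 0,8.5,-1.2,0.035,0,0,0.5, 0,8.5,-1.2,0.035,0,0,0.5]' 
python3 -c "
from h import *
where()"
```

```text
clock: 10.8
tool_pos: [0.5239, 0.4254, 0.103]
tool_rot: [[0.739, -0.671, 0.056], [-0.673, -0.739, 0.029], [0.022, -0.059, -0.998]]
ft_force: [4.8, 7.1, 4.1]
grip_width: 0.5
t 10.8 tip(board mm) [-109.8, -16.7, 92.0] z axis [-0.059, 0.022, -0.998] x axis [-0.006, 1.0, 0.022] F(board) [-8.5, -1.3, 4.1] q [0.5, 0.47, 1.46, -0.0, 1.15, 1.24] g 0.5
```

```bash
python3 -m creep '[0,8.5,-1.2,0.035,0,0,0.5, 0,8.5,-1.2,0.035,0,0,0.5, 0,8.5,-1.2,0.035,0,0,0.5, 0,8.5,-1.2,0.035,0,0,0.5]' 
python3 -c "
from h import *
where();look('s7')"
```

```text
clock: 11.2
tool_pos: [0.5118, 0.4118, 0.123]
tool_rot: [[0.736, -0.649, 0.191], [-0.676, -0.717, 0.168], [0.028, -0.253, -0.967]]
ft_force: [1.7, 6.9, 4.9]
grip_width: 0.499
t 11.2 tip(board mm) [-93.8, -16.2, 112.3] z axis [-0.253, 0.027, -0.967] x axis [-0.002, 1.0, 0.028] F(board) [-6.2, -3.4, 4.9] q [0.46, 0.28, 1.69, 0.08, 0.93, 1.16] g 0.5
```

View pics/s7z.png

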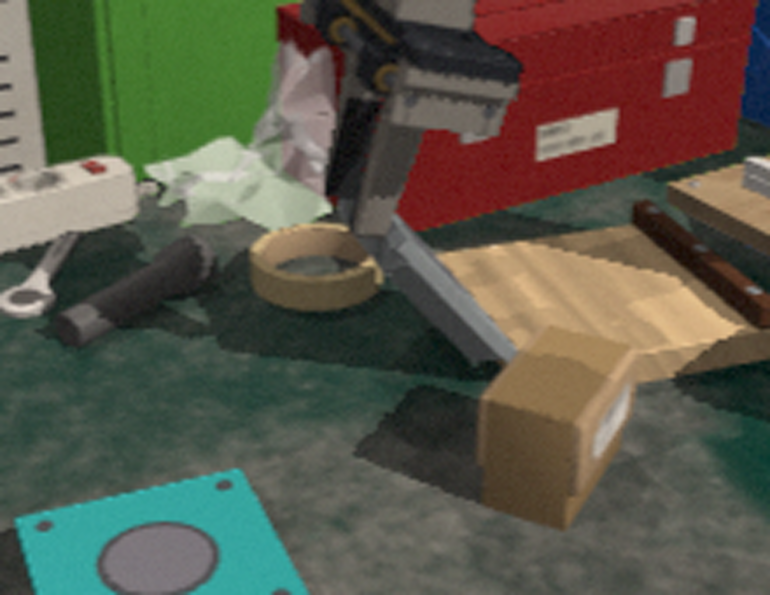

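The cover is now at about 50°, still on the wall edge with the fingers under the rim. I'll carry on with less tool rotation.

```bash
python3 -m creep '[0,8,-2,0.02,0,0,0.5, 0,8,-2,0.025,0,0,0.5, 0,8,-2,0.025,0,0,0.5]' 
python3 -c "
from h import *
where()"
```

```text
clock: 11.55
tool_pos: [0.5012, 0.3998, 0.1354]
tool_rot: [[0.734, -0.627, 0.262], [-0.679, -0.695, 0.238], [0.033, -0.353, -0.935]]
ft_force: [0.1, 5.9, 4.7]
grip_width: 0.498
t 11.55 tip(board mm) [-78.8, -15.9, 125.1] z axis [-0.353, 0.031, -0.935] x axis [0.001, 0.999, 0.033] F(board) [-4.4, -3.9, 4.7] q [0.43, 0.16, 1.82, 0.15, 0.82, 1.09] g 0.5
```

```bash
python3 -m creep '[0,8,-2,0.015,0,0,0.5, 0,8,-2,0.015,0,0,0.5, 0,8,-2,0.015,0,0,0.5, 0,8,-2,0.015,0,0,0.5]' 
python3 -c "
from h import *
where();look('s8')"
```

```text
clock: 11.95
tool_pos: [0.4863, 0.3822, 0.147]
tool_rot: [[0.73, -0.599, 0.328], [-0.682, -0.667, 0.3], [0.039, -0.442, -0.896]]
ft_force: [0.5, 3.2, 5.2]
grip_width: 0.497
t 11.95 tip(board mm) [-56.8, -14.8, 137.1] z axis [-0.442, 0.038, -0.896] x axis [0.006, 0.999, 0.039] F(board) [-2.7, -1.8, 5.2] q [0.39, 0.03, 1.96, 0.23, 0.72, 0.99] g 0.5
```

View pics/s8z.png

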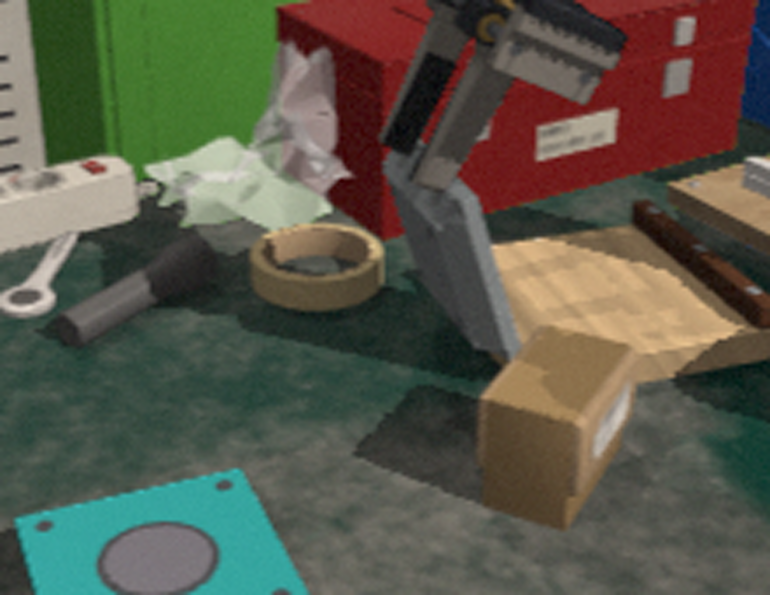

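```bash
python3 -m creep '[0,7,-4,0.01,0,0,0.5, 0,7,-4,0.01,0,0,0.5, 0,7.5,-3.5,0,0,0,0.5, 0,7.5,-3.5,0,0,0,0.5]' 
python3 -c "
from h import *
where();look('s9')"
```

```text
clock: 12.4
tool_pos: [0.4657, 0.359, 0.1548]
tool_rot: [[0.729, -0.587, 0.353], [-0.683, -0.657, 0.32], [0.044, -0.474, -0.879]]
ft_force: [-0.5, 1.0, 4.2]
grip_width: 0.498
t 12.4 tip(board mm) [-26.1, -14.1, 145.1] z axis [-0.474, 0.042, -0.879] x axis [0.008, 0.999, 0.044] F(board) [-0.4, -1.1, 4.2] q [0.35, -0.08, 2.07, 0.28, 0.71, 0.93] g 0.5
```

View pics/s9z.png

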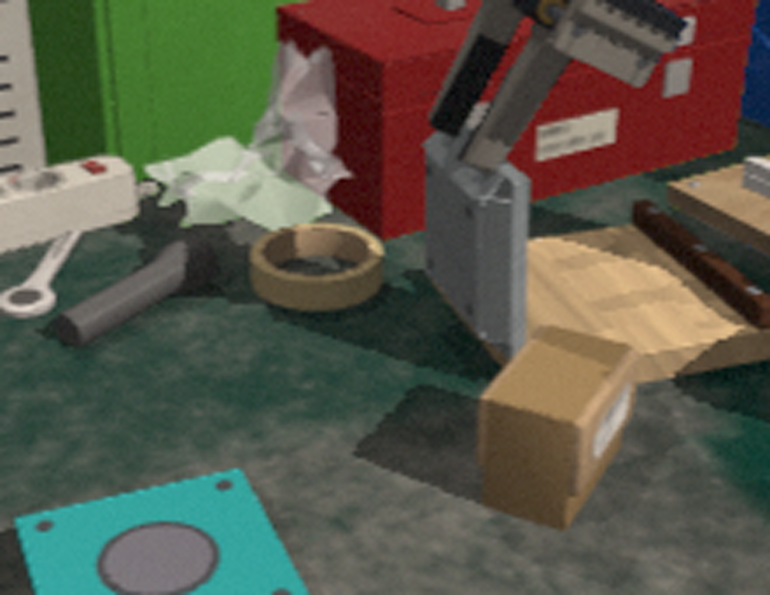

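```bash
python3 -m creep '[0,8,-4,0,0,0,0.5, 0,8,-4,0,0,0,0.5, 0,8,-4,0,0,0,0.5, 0,8,-4,0,0,0,0.5]' 
python3 -c "
from h import *
where();look('s10')"
```

```text
clock: 12.85
tool_pos: [0.4387, 0.3301, 0.1531]
tool_rot: [[0.73, -0.586, 0.351], [-0.682, -0.658, 0.318], [0.045, -0.472, -0.881]]
ft_force: [-0.4, -0.4, -0.1]
grip_width: 0.505
t 12.85 tip(board mm) [13.4, -14.4, 143.5] z axis [-0.472, 0.042, -0.881] x axis [0.006, 0.999, 0.045] F(board) [0.6, -0.1, -0.1] q [0.31, -0.19, 2.17, 0.3, 0.73, 0.87] g 0.5
```

View pics/s10z.png

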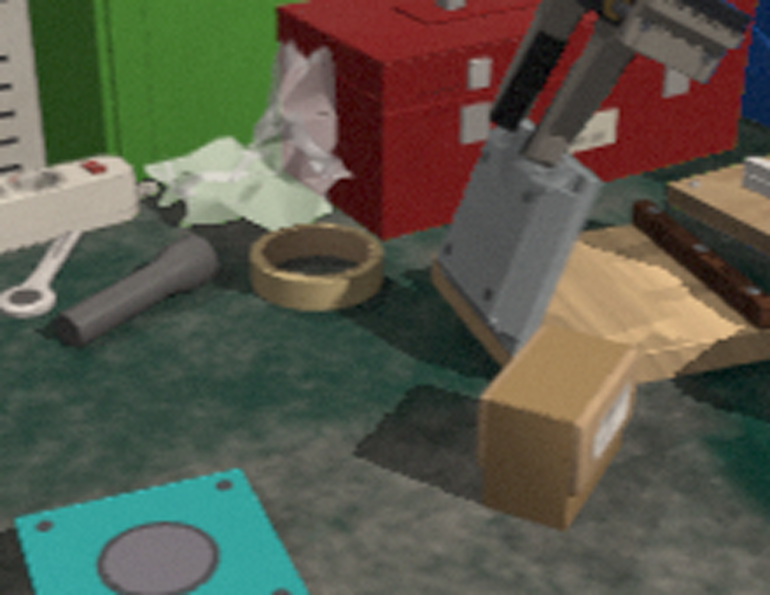

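It has passed the balance point (about 105°, no contact force) and is falling forward. I'll let it land.

```bash
python3 -m creep '[0,0,-3,0,0,0,0.5, 0,0,-3,0,0,0,0.5, 0,0,0,0,0,0,0.5, 0,0,0,0,0,0,0.5, 0,0,0,0,0,0,0.5]' 
python3 -c "
from h import *
where();look('s11')"
```

```text
clock: 13.4
tool_pos: [0.4336, 0.3263, 0.1556]
tool_rot: [[0.73, -0.589, 0.346], [-0.682, -0.66, 0.316], [0.042, -0.466, -0.884]]
ft_force: [0.2, 0.3, 0.5]
grip_width: 0.499
t 13.4 tip(board mm) [19.8, -15.6, 145.9] z axis [-0.467, 0.04, -0.884] x axis [0.006, 0.999, 0.042] F(board) [-0.3, -0.0, 0.5] q [0.3, -0.21, 2.18, 0.29, 0.75, 0.87] g 0.5
```

View pics/s11z.png

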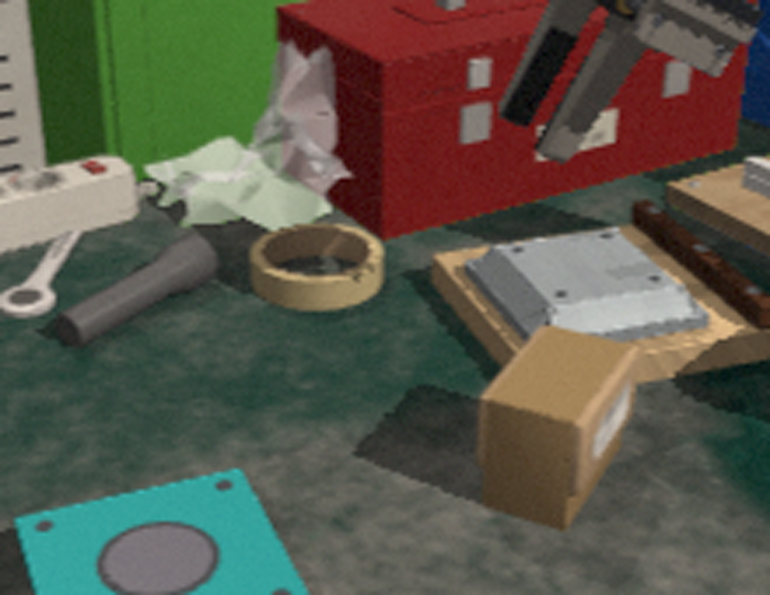

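The cover lies bevelled side up on the deck, a little behind the front edge, with bystanders unmoved. I'll measure it, then go back to behind its near edge.

```bash
python3 -c "
from h import *
d=np.load('pics/s11.npz');K,T=d['K'],d['T']
for n,p,z in [('left',(465,269),.029),('right',(709,322),.029),('face TL',(490,247),.05),('face TR',(613,233),.05),('face BR',(680,290),.05),('face BL',(553,308),.05)]:
  q=ray(K,T,140+p[0]/3.5,110+p[1]/3.5,z);print(n,np.round(W.T@(q-M)*1000,1))
goto([-40,-16,150],0)"
```

```text
left [ 6.  41.2 29. ]
right [125.  -74.9  29. ]
face TL [17.8 28.  50. ]
face TR [105.4  21.8  50. ]
face BR [107.2 -65.3  50. ]
face BL [ 21.6 -61.9  50. ]
t 13.45 tip(board mm) [19.8, -15.6, 145.9] z axis [-0.467, 0.04, -0.884] x axis [0.006, 0.999, 0.042] F(board) [1.0, -0.0, -0.6] q [0.3, -0.21, 2.18, 0.29, 0.75, 0.87] g 0.5
shift [-0.1, -59.9, 25.5] turn [-0.486, -0.043, 0.004] shift after turn axes [0.1, -64.9, -5.4]
```

```bash
python3 -m creep '[0,-10,0,-0.12,0,0,0.5, 0,-15,0,-0.12,-0.02,0,0.5, 0,-15,-2,-0.12,-0.02,0,0.5, 0,-15,-2,-0.12,0,0,0.5, 0,-10,0,0,0,0,0.5, 0,0,0,0,0,0,0.5]' 
python3 -c "
from h import *
goto([-40,-17,34],0)"
```

```text
clock: 14.05
tool_pos: [0.472, 0.3718, 0.1669]
tool_rot: [[0.736, -0.677, -0.017], [-0.677, -0.736, -0.018], [-0.001, 0.025, -1.0]]
ft_force: [0.4, 0.4, -0.7]
grip_width: 0.501
t 14.05 tip(board mm) [-34.3, -18.7, 155.9] z axis [0.025, -0.001, -1.0] x axis [-0.002, 1.0, -0.001] F(board) [-0.6, 0.0, -0.7] q [0.47, 0.29, 1.56, -0.01, 1.31, 1.22] g 0.5
shift [1.8, -8.5, 121.7] turn [0.025, 0.001, 0.002] shift after turn axes [1.7, -5.4, 121.9]
```

```bash
python3 -m creep '[1,-3,30,0.02,0,0,0.5, 0,-3,30,0,0,0,0.5, 0,-3,30,0,0,0,0.5, 0,0,25,0,0,0,0.5, 0,0,5,0,0,0,0.5, 0,0,0,0,0,0,0.5]' 
python3 -c "
from h import *
goto([-20,-17,31],0)"
```

```text
clock: 14.65
tool_pos: [0.4771, 0.3759, 0.0445]
tool_rot: [[0.736, -0.677, -0.001], [-0.677, -0.736, -0.001], [0.0, 0.001, -1.0]]
ft_force: [-0.8, -0.1, 0.7]
grip_width: 0.499
t 14.65 tip(board mm) [-41.0, -17.7, 33.5] z axis [0.001, 0.0, -1.0] x axis [-0.001, 1.0, 0.0] F(board) [0.6, -0.5, 0.7] q [0.47, 0.44, 1.63, -0.0, 1.07, 1.21] g 0.5
shift [0.7, 21.0, 2.5] turn [0.001, -0.0, 0.001] shift after turn axes [0.7, 21.0, 2.5]
```

```bash
python3 -m creep '[0,10,2.5,0,0,0,0.5, 0,12,1,0,0,0,0.5, 0,8,0,0,0,0,0.5, 0,8,0,0,0,0,0.5, 0,8,0,0,0,0,0.5]' 
python3 -c "
from h import *
goto([26,-17,29],0)"
```

```text
clock: 15.15
tool_pos: [0.4487, 0.3426, 0.0482]
tool_rot: [[0.736, -0.677, 0.01], [-0.677, -0.736, 0.005], [0.004, -0.011, -1.0]]
ft_force: [1.0, 0.9, 0.4]
grip_width: 0.501
t 15.15 tip(board mm) [2.5, -15.9, 37.2] z axis [-0.011, 0.004, -1.0] x axis [-0.001, 1.0, 0.004] F(board) [-1.4, 0.1, 0.4] q [0.44, 0.33, 1.77, 0.0, 1.03, 1.18] g 0.5
shift [-1.1, 23.4, 7.9] turn [-0.011, -0.004, 0.001] shift after turn axes [-1.0, 23.3, 8.2]
```

The tip has drifted up to 37 mm, above the rim (24–34 mm). I'll back off, lower, and push again.

```bash
python3 -m creep '[0,-15,0,0,0,0,0.5, 0,-5,6,0,0,0,0.5, 0,0,4,0,0,0,0.5, 0,0,0,0,0,0,0.5]' 
python3 -c "
from h import *
goto([26,-17,29],0);look('s12')"
```

```text
clock: 15.55
tool_pos: [0.4621, 0.3567, 0.0392]
tool_rot: [[0.736, -0.677, 0.012], [-0.677, -0.736, 0.006], [0.005, -0.012, -1.0]]
ft_force: [-0.7, 0.3, -0.1]
grip_width: 0.501
t 15.55 tip(board mm) [-16.9, -15.6, 28.2] z axis [-0.012, 0.005, -1.0] x axis [-0.001, 1.0, 0.005] F(board) [0.2, -0.7, -0.1] q [0.45, 0.38, 1.72, -0.0, 1.02, 1.19] g 0.5
shift [-1.4, 42.7, -1.3] turn [-0.012, -0.005, 0.001] shift after turn axes [-1.3, 42.7, -0.8]
```

View pics/s12z.png

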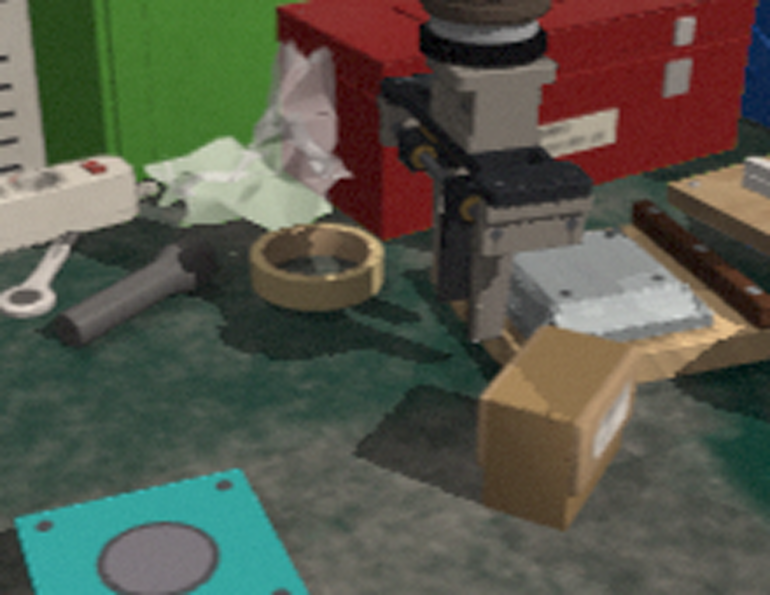

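```bash
python3 -m creep '[0,8,0.5,0,0,0,0.5, 0,8,1,0,0,0,0.5, 0,8,1,0,0,0,0.5]' 
python3 -c "
from h import *
goto([26,-17,29],0)"
```

```text
clock: 15.9
tool_pos: [0.4457, 0.3384, 0.037]
tool_rot: [[0.736, -0.677, 0.014], [-0.677, -0.736, 0.007], [0.006, -0.015, -1.0]]
ft_force: [1.7, 2.8, 1.8]
grip_width: 0.498
t 15.9 tip(board mm) [7.6, -15.3, 26.0] z axis [-0.015, 0.006, -1.0] x axis [-0.001, 1.0, 0.006] F(board) [-3.3, -0.6, 1.8] q [0.43, 0.33, 1.79, 0.0, 1.0, 1.18] g 0.5
shift [-1.6, 18.2, -3.3] turn [-0.015, -0.006, 0.001] shift after turn axes [-1.6, 18.2, -3.0]
```

Pushing on the rim now: 3.3 N of sliding friction, tip at 26 mm. Remaining travel is about 18 mm.

```bash
python3 -m creep '[0,6,-1,0,0,0,0.5, 0,6,0,0,0,0,0.5]' 
python3 -c "
from h import *
goto([26,-17,29],0)"
python3 -m creep '[0,5,0,0,0,0,0.5, 0,5,0,0,0,0,0.5]' 
python3 -c "
from h import *
goto([26,-17,29],0)"
```

```text
clock: 16.1
tool_pos: [0.4367, 0.3286, 0.038]
tool_rot: [[0.736, -0.677, 0.015], [-0.677, -0.736, 0.007], [0.006, -0.015, -1.0]]
ft_force: [1.9, 1.5, 0.4]
grip_width: 0.503
t 16.1 tip(board mm) [21.0, -15.3, 27.0] z axis [-0.015, 0.006, -1.0] x axis [-0.001, 1.0, 0.006] F(board) [-2.4, 0.3, 0.4] q [0.42, 0.3, 1.83, 0.0, 0.99, 1.17] g 0.5
shift [-1.6, 4.8, -2.1] turn [-0.015, -0.006, 0.001] shift after turn axes [-1.6, 4.8, -2.0]
clock: 16.3
tool_pos: [0.4342, 0.3264, 0.0408]
tool_rot: [[0.734, -0.679, 0.028], [-0.68, -0.733, 0.022], [0.006, -0.035, -0.999]]
ft_force: [8.2, 17.9, -1.7]
grip_width: 0.5
t 16.3 tip(board mm) [24.1, -15.6, 29.8] z axis [-0.035, 0.006, -0.999] x axis [0.002, 1.0, 0.006] F(board) [-18.7, -6.1, -1.7] q [0.42, 0.28, 1.86, 0.01, 0.97, 1.16] g 0.5
shift [-1.4, 1.6, 0.8] turn [-0.035, -0.006, -0.002] shift after turn axes [-1.4, 1.5, 0.8]
```

It has stopped against the stop at the predicted travel, with 19 N. One more firm row to square it up, then I'll retreat and look.

```bash
python3 -m creep '[0,5,0,0,0,0,0.5, 0,5,0,0,0,0,0.5, 0,5,0,0,0,0,0.5]' 
python3 -c "
from h import *
where()"
python3 -m creep '[0,-12,0,0,0,0,0.5, 0,-25,0,0,0,0,0.5, 0,-25,0,0,0,0,0.5, 0,-10,-25,0,0,0,0.5, 0,0,-40,0,0,0,0.5, 0,0,-40,0,0,0,0.5, 0,0,-30,0,0,0,0.5, 0,-40,0,0,0,0,0.5,0,-40,0,0,0,0,0.5,0,0,0,0,0,0,0.5]'
python3 -c "
from h import *
where();look('s13');snap('top','t13')"
```

```text
clock: 16.6
tool_pos: [0.4343, 0.326, 0.0478]
tool_rot: [[0.731, -0.68, 0.057], [-0.682, -0.73, 0.048], [0.009, -0.074, -0.997]]
ft_force: [5.9, 13.1, -0.9]
grip_width: 0.499
t 16.6 tip(board mm) [23.9, -15.2, 36.8] z axis [-0.074, 0.009, -0.997] x axis [0.005, 1.0, 0.009] F(board) [-13.6, -4.5, -0.9] q [0.41, 0.24, 1.89, 0.03, 0.94, 1.14] g 0.5
clock: 17.6
tool_pos: [0.5255, 0.428, 0.1944]
tool_rot: [[0.731, -0.681, 0.042], [-0.682, -0.73, 0.039], [0.005, -0.057, -0.998]]
ft_force: [-0.2, -0.1, -0.4]
grip_width: 0.497
t 17.6 tip(board mm) [-112.8, -17.5, 183.4] z axis [-0.057, 0.005, -0.998] x axis [0.006, 1.0, 0.005] F(board) [0.2, -0.1, -0.4] q [0.5, 0.4, 1.37, 0.01, 1.32, 1.25] g 0.5
```

View pics/s13z.png

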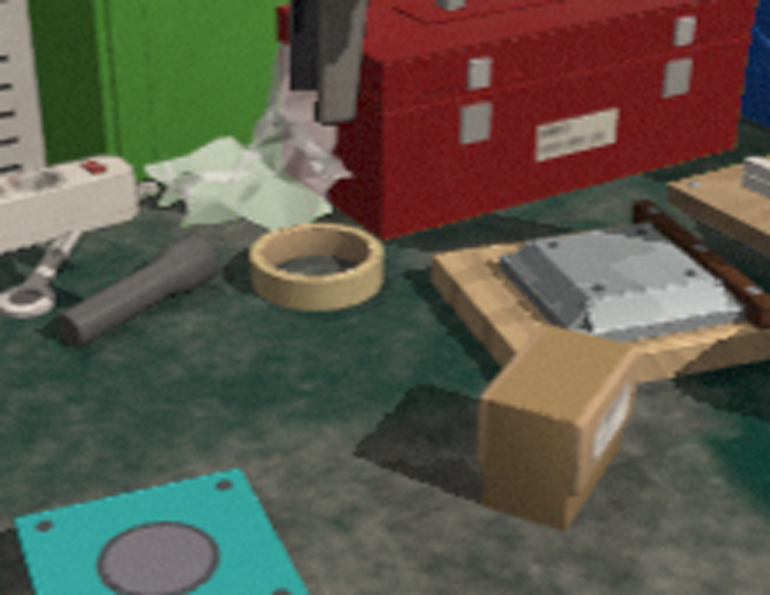

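View pics/t13.png

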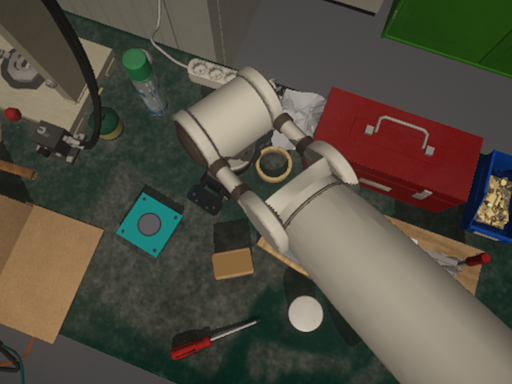

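In the scene view the cover appears seated against the dark stop. The arm hides the top view, so I'll swing it aside to check that view.

```bash
python3 -m creep '[-20,0,-20,0,0,0,0.5, -45,0,-10,0,0,0,0.5, -45,0,0,0,0,0,0.5, -45,0,0,0,0,0,0.5, -45,0,0,0,0,0,0.5, -45,0,0,0,0,0,0.5, -45,0,0,0,0,0,0.5, -45,10,0,0,0,0,0.5, -30,10,0,0,0,0,0.5, 0,0,0,0,0,0,0.5]'
python3 -c "
from h import *
where();snap('top','t14')
im=cv2.imread('pics/t14.png')[120:300,190:370]
cv2.imwrite('pics/t14z.png',cv2.resize(im,None,fx=3.3,fy=3.3,interpolation=cv2.INTER_CUBIC))"
```

```text
clock: 18.7
tool_pos: [0.2249, 0.6523, 0.2177]
tool_rot: [[0.726, -0.687, 0.028], [-0.688, -0.726, 0.021], [0.006, -0.035, -0.999]]
ft_force: [-0.0, -0.3, 0.3]
grip_width: 0.501
t 18.7 tip(board mm) [-73.5, -390.4, 206.7] z axis [-0.035, 0.007, -0.999] x axis [0.013, 1.0, 0.006] F(board) [0.2, 0.2, 0.3] q [1.07, 0.44, 1.27, -0.02, 1.4, 1.83] g 0.5
```

View pics/t14z.png

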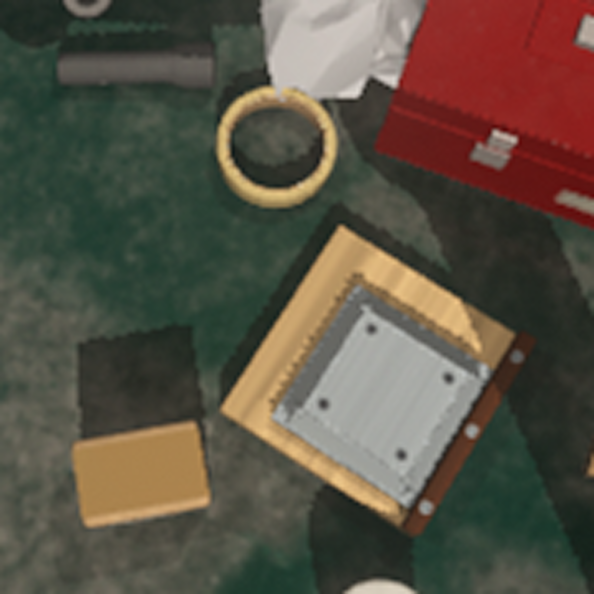

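```bash
python3 -c "
from h import *
d=np.load('pics/t14.npz');K,T=d['K'],d['T']
for n,p,z in [('nearL',(358,277),.034),('nearR',(275,413),.034),('farL',(488,372),.034),('farR',(408,508),.034),('boardFL',(341,226),.024),('boardFR',(221,410),.024),('boardBackR',(402,527),.024),('stop far end',(516,334),.042),('stop near end',(405,519),.042)]:
  q=ray(K,T,190+(p[0]+.5)/3.3-.5,120+(p[1]+.5)/3.3-.5,z);print(n,np.round(W.T@(q-M)*1000,1))
a=cv2.imread('pics/t0.png').astype(int);b=cv2.imread('pics/t14.png').astype(int)
for nm,(x0,y0,x1,y1) in dict(tape=(253,143,295,186),torch=(205,132,258,148),carton=(208,246,258,284)).items():
  best=min((np.abs(a[y0:y1,x0:x1]-b[y0+j:y1+j,x0+i:x1+i]).mean(),i,j) for i in range(-4,5) for j in range(-4,5));print(nm,best)
print(bot.read_state()['clock'])"
```

```text
nearL [31.7 55.1 34. ]
nearR [ 35.2 -65.2  34. ]
farL [149.7  47.4  34. ]
farR [152.1 -69.5  34. ]
boardFL [-0.5 84.3 24. ]
boardFR [  0.5 -84.3  24. ]
boardBackR [156.8 -82.3  24. ]
stop far end [151.5  81.1  42. ]
stop near end [153.5 -78.1  42. ]
tape (np.float64(5.830749354005168), 0, 0)
torch (np.float64(9.194182389937106), 0, 0)
carton (np.float64(8.306491228070175), 0, 0)
18.75
```

```bash
cat > hol.py <<'E'
from h import *
import sys
tag,cam=sys.argv[1],'top'
d=np.load(f'pics/{tag}.npz');K,T=d['K'],d['T']
g=cv2.cvtColor(cv2.imread(f'pics/{tag}.png'),cv2.COLOR_BGR2GRAY).astype(float)
def cen(zx,zy,sgn,r=3):
    u=190+(zx+.5)/3.3-.5;v=120+(zy+.5)/3.3-.5
    for _ in range(4):
        y0,x0=int(round(v))-r,int(round(u))-r
        p=g[y0:y0+2*r+1,x0:x0+2*r+1]*sgn;w=np.clip(p-np.percentile(p,70),0,None)
        Y,X=np.mgrid[y0:y0+2*r+1,x0:x0+2*r+1];u,v=(w*X).sum()/w.sum(),(w*Y).sum()/w.sum()
    return u,v
B=lambda q:W.T@(q-M)*1000
H=[B(ray(K,T,*cen(*p,-1),.050)) for p in [(371,328),(448,378),(401,454),(323,404)]]
S=[B(ray(K,T,*cen(*p,1),.042)) for p in [(517,356),(471,431),(426,508)]]
print(np.round(H,1).tolist(),np.round(S,1).tolist())
an=lambda a,b:np.degrees(np.arctan2(*(b-a)[1::-1]))
print('stop',an(S[2],S[0]),'holes',an(H[3],H[0]),an(H[2],H[1]),an(H[0],H[1])+90,an(H[3],H[2])+90,'centre',np.mean(H,0))
E
python3 hol.py t14
python3 -c "
from h import *
im=cv2.imread('pics/t14.png')[180:290,265:360]
cv2.imwrite('pics/t14y.png',cv2.resize(im,None,fx=6,fy=5.4*0+5.4,interpolation=cv2.INTER_LANCZOS4))"
```

```text
[[60.4, 24.0, 50.0], [126.0, 23.9, 50.0], [126.4, -42.0, 50.0], [60.6, -42.2, 50.0]] [[147.4, 67.6, 42.0], [160.4, 2.0, 42.0], [161.2, -63.2, 42.0]]
stop 96.02533882487663 holes 90.17766336768466 90.3413642751449 89.91751478155923 90.11152012004386 centre [93.37684428 -9.08981955 50.        ]
```

View pics/t14y.png

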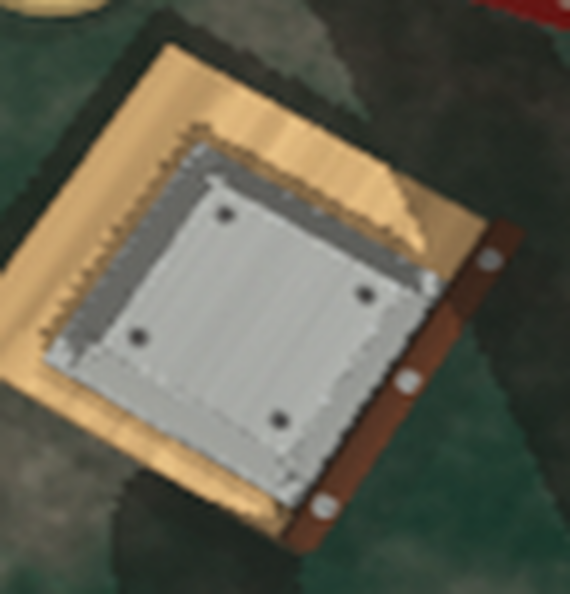

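The hole pattern reads 90.1° to the board axes, so the cover is square. Its centre is 67.4 mm in front of the stop screws, against 67 mm expected when flush. The side margins are about 15 mm or more. I'm handing in.

```bash
python3 -c "
from h import *
print(bot.sign_off())"
```

```text
the job is handed in; nothing more can be done
None
```

The cover is tipped over onto the board, joint face down and against the back stop. I handed the job in at about 19 s of the 56 s allowed. No verdict is reported.

**What I did**
- I squared the cover against the front of the board with half-open fingers, then got the tilted fingers under its near rim.
- The first lift slipped at about 30° because the tool tilt fell behind the cover's swing. The cover dropped back flat in front of the board. Before the second lift it sat about 12 mm off the wall.
- On the second lift I turned the tool with the cover and kept it pressed against the wall edge. It went past upright and fell onto the board.
- I then slid it to the stop. The first push rode up off the rim, so I lowered the fingers and pushed again until it stopped at 19 N. The last squaring rows also rode up the rim a little.

**Last checks (top camera, arm swung clear)**
- **Position:** the bolt holes are square to the board within about 0.3°. The cover's centre is 67.4 mm in front of the stop's screws, against 67 mm when flush, and no gap shows in the picture. It has about 15 mm to spare on one side and about 30 mm on the other.
- **Bystanders:** carton, tape and torch matched their starting places, with 0 pixels of shift.
- **Disagreements:** measured from the front edge, the cover's centre reads 93.4 mm against the nominal 96 mm. The stop's screws read about 2 mm short too, so I put this down to calibration. One screw was half in shadow and gave a bad reading, so I ignored it. Cover corners picked by eye suggested 1–4° of turn, but at about 2.5 mm per pixel I trusted the bolt holes instead.

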